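Stand the altar-lamp stem up and fold its prop away

TASK

The newly polished brass lamp stem is leaning on the padded roller of the folding prop. With the fingertips only, gently push it upright until it stands by itself flat on its square foot, and then push the prop's arm over, away from the stem, until it lies fully down. Do not grip, lift or slide the stem away from its place, and leave the ciborium, the ruby globe, the burner cup and the mirror alone.

Things in the scene. Friction and masses are not known exactly. Their poses are not given: they have to be found in the camera images.
- prop: Folding prop fixed to the slab: rosewood base 90 x 90 x 12 mm. Origin: centre of its underside, on the slab. +x is level and points away from the stem's foot: the stem leans towards +x and the arm folds down towards +x. The hinge line runs along y, 20 mm above the origin; the arm stands straight up from it at the start.
- prop_arm (a joint): Angle of the prop's arm: 0 = straight up (start, a stop), 1.55 = folded fully down towards the prop's +x (stop, practically horizontal). Hinge friction about 0.25 N m (some 2 N at the roller); the arm stays wherever it is left.
- prop_roller (a point): Centre of the dark blue felt roller across the arm's free end, 115 mm from the hinge, 135 mm above the slab at the start. 20 mm thick, 64 mm long along the hinge line, a 26 mm brass ball at each end (98 mm over both). Below it the arm is a rosewood board 8 mm thick, 44 mm wide. Fully folded, the roller lies about 22 mm above the slab.
- stem: Fluted brass lamp stem, loose, 0.4 to 0.85 kg, 250 mm tall. Square foot 80 x 80 x 16 mm, knop 68 mm wide narrowing to 22 mm at 70 mm, then the 22 mm shaft. Origin: centre of the foot's underside; z up the stem, x along the lean. It starts on one foot edge, tilted 40 degrees towards the prop's +x, shaft on the roller. Upright, its axis is some 127 mm from the hinge.
- stem_top (a point): Centre of the stem's flat top, 250 mm up its axis. The head is 36 mm wide over its top 14 mm; at the start it overhangs the roller by some 45 mm towards the prop's +x. About 1 N level push at the head tips the stem up; it balances 26 degrees from upright, and nearer upright than that it drops onto its foot by itself, rocks and settles.
- ciborium: Bystander: silver-plated ciborium with its domed lid, loose, 186 mm tall, 94 mm across. Origin: centre of its underside.
- globe: Bystander: ruby glass globe, loose, 112 mm tall, 110 mm across. Origin: centre of its underside.
- burner: Bystander: small brass burner cup with two bayonet studs, loose, 40 mm tall, 58 mm across, 72 mm over the studs. Origin: centre of its underside.
- mirror: Bystander: round inspection mirror with a rosewood handle, lying flat, loose, 190 mm long, 64 mm wide, 16 mm thick. Origin: on the slab under the middle of its length; x points to the mirror head.
Not all that is in view belongs to the job. What is meant by the prop is not green or pink, and is the smaller of those in its own colour.

How it is judged:
By the outcome, as a careful person would: the job done as asked, in the order asked, and still so for the second after the job is handed in, with the robot touching nothing.
It also fails if it takes over 51 s, if anything falls off the work surface, if the arm or the gripper's body presses on something with over 40 N, if the wrist force passes 120 N, or if a joint passes its speed limit or range.

ROBOT

A 7-joint arm with a two-finger parallel gripper is mounted at the origin on the work surface. World frame = base frame: x ahead of the robot, y to its left, z up, the work surface at z = 0. Lengths are in m, angles in rad, forces in N, time in s.
With the tool pointing down it reaches from about 0.35 to 0.9 m from the base axis. Payload 8.1 kg.
Tool frame: the origin (TCP) lies midway between the tips of the shut fingers; the grasp point (between the pads) lies arm.grasp_offset behind it (arm.grasp_offset is the distance from the TCP to the grasp point, in m); z points along the fingers, y is the line along which they close (so a half turn about z gives the same grasp; the last joint's range is limited). The gripper opens to 92 mm and grips with 3 to 60 N. Pads are 19 mm wide; open, the fingers measure 130 mm over their backs; the gripper's body (75 mm by 190 mm) begins 47 mm behind the grasp point.
Start: joints at [-0.103, 0.434, 0.025, 1.573, -0.012, 1.134, -0.075], TCP at [0.625, -0, 0.227] pointing down, gripper open.
Joint ranges: [-2.62, 2.62], [-0.44, 2.09], [-1.27, 1.32], [0.08, 2.57], [-1.32, 4.46], [0.12, 2], [-2.74, 2.74]. Speed limits (rad/s): [2.22, 2.22, 3.01, 3.01, 3.14, 3.14, 3.14].

INTERFACE

Orientations are given as a rotation vector (axis times angle).
In Python, from cell import observe, imaging, arm gives the robot as it stands.
- The arm moves only by the tool apply_moves, never from a script. Its argument "commands" is a list of rows, each a list of 5 numbers: the opening in per cent of the stroke, from 0 (shut) to 100 (fully open), then the shift along the world's x, y, z in units of 0.06 m (1.0 is 0.06 m), then the turn about the world's z in units of 0.5 rad (1.0 is 0.5 rad). A call has 1 to 12 rows; each row shifts and turns the commanded pose from where the row before left it; what a row does not reach is not made up. A row lasts 1/8 s, in which the tool goes at most 62.5 mm and 10.7 degrees, less where a joint would pass 70% of its speed; a pose out of reach is approached as far as the arm can. A call with a number of a shift or a turn outside -1 to 1 is refused whole. A call with a gripper value outside its range is refused whole. The fingers move at their own pace and stop on an object; "newtons" is the grip in N (left out, the last holds). Time passes only in rows, so rows that do not move let the fingers close. It gives the time, the measured TCP pose, the force, the opening and the grip force at its end, in the units of the state.
- observe(): the state, without advancing time (a new reading comes with each control period).
- imaging.get_image(name): name is "scene" or "side" or "wrist"; returns (picture, depth): 384x512x3 uint8, red, green, blue; 384x512 float32, m along the optical axis (not along the pixel's ray), 0 where there is no reading.
- imaging.camera_params(name): a dict with "camera_matrix" (3x3 intrinsics, pixels), "dist" ([k1, k2, p1, p2, k3] as OpenCV has them; the pictures are not rectified), "origin" and "rotation" of the camera in the world; the wrist camera has in their place "tool_from_camera" (4x4, takes a point from camera to tool coordinates, whose origin is the TCP and whose axes are the flange's). Camera axes: x right, y up, looking along -z (the intrinsics and any distortion apply to the point x, -y, -z); pixel columns grow to the right and rows downward; lengths in m; the calibration is good to about 2 mm. A picture is of the moment at which its call begins: read the wrist's pose just before it. camera_params takes no time and is no camera call.
- arm.sign_off(): hands the job in; it is judged then, once.
The state is a dict: "clock": time; "joints": joint angles; "dq": joint speeds; "joint_efforts": joint torques, N m; "position": TCP position; "ee_rot": TCP orientation; "force": force on the tool from outside, world axes, zero at the start; "ft_torque": the same for the moment, N m; "width": opening from 0.0 (shut) to 1.0 (fully open); "gripper_force": force on a finger pad.
Only numpy, scipy, OpenCV 4.12 (cv2) and the standard library are available. Lean on these libraries where they do the work, as an engineer would, in place of code of your own. Each camera call takes 0.05 s, during which the arm holds its last target. There are 200 camera calls.

## Working session

There is one attempt and no reset: what is moved stays moved. The work goes in short steps, Python scripts to look and compute and a tool call to move; the robot and the scene stay as the last step left them, time stands still between calls to the robot, and variables do not carry over. Pictures are saved under pics/ and viewed, at most 10 in all, crops included, and the job is handed in when it is done.

Besides the shell and the picture viewer there is one more tool, called after "Request:" as name(argument=value, ...) on one line, values as JSON. apply_moves: Moves the arm, as the interface text tells. Its arguments: {"type":"object","properties":{"commands":{"type":"array"},"newtons":{"type":"number"}},"required":["commands"]}

```bash
mkdir -p pics; ls
cat > h.py <<'E'
import numpy as np, cv2
from cell import observe, imaging, arm
def grab(n,f):
    im,d=imaging.get_image(n); cv2.imwrite(f'pics/{f}.png',im[:,:,::-1]); np.savez(f'pics/{f}.npz',im=im,d=d); return im,d
def world(n,d,us,vs):
    p=imaging.camera_params(n); uv=np.array(list(zip(us,vs)),float)
    q=cv2.undistortPoints(uv.reshape(-1,1,2),np.array(p['camera_matrix']),np.array(p['dist'])).reshape(-1,2)
    z=d[np.array(vs,int),np.array(us,int)]
    c=np.c_[q[:,0]*z,-q[:,1]*z,-z]
    return c@np.array(p['rotation']).T+np.array(p['origin'])
E
python3 - <<'E'
from h import *
a,_=grab('scene','s0'); b,_=grab('side','d0')
for n in('scene','side'):
    p=imaging.camera_params(n);print(n,np.round(p['origin'],3),np.round(p['rotation'],2).tolist())
s=observe();print(s['clock'],s['position'],s['ee_rot'],arm.grasp_offset)
E
```

```text
pics
scene [ 0.845 -0.546  0.612] [0.91, 0.21, 0.46]
side [0.158 0.89  0.984] [0.27, -1.17, -2.48]
0.1 [ 6.24523286e-01 -7.65799893e-05  2.26028460e-01] [-2.22094333e+00 -2.22060959e+00  1.71715042e-03] 0.0188
```

View pics/s0.png

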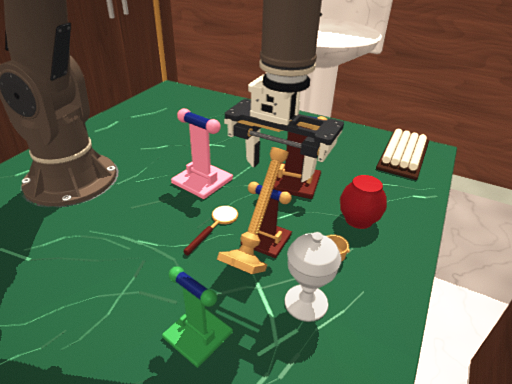

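View pics/d0.png

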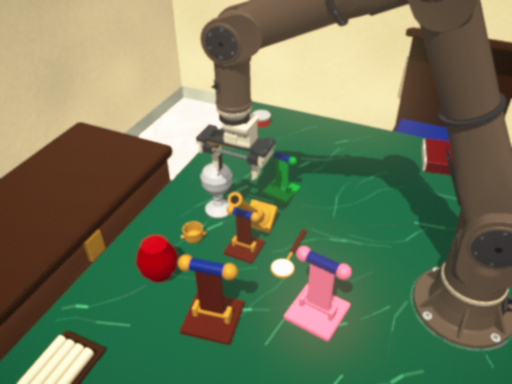

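The prop candidates are:
- pink, scene (203,150)
- green, scene (197,315)
- a rosewood prop behind the stem, scene (300,180) / side (212,290)
- a rosewood prop at scene (270,215) / side (244,235), with the brass stem leaning on it

The last one looks like the smaller rosewood prop. I'll confirm it with a crop.

```bash
sed -i "s/np.array(p\['rotation'\])/cv2.Rodrigues(np.array(p['rotation'],float))[0]/" h.py
python3 - <<'E'
from h import *
s=np.load('pics/s0.npz');d=np.load('pics/d0.npz')
A=cv2.resize(s['im'][135:285,180:330],(600,600),interpolation=cv2.INTER_CUBIC)
cv2.imwrite('pics/c1.png',A[:,:,::-1])
B=cv2.resize(d['im'][150:350,150:310],(480,600),interpolation=cv2.INTER_CUBIC)
cv2.imwrite('pics/c2.png',B[:,:,::-1])
print(np.round(world('scene',s['d'],[278,253,286,268,312,240,100,307],[155,188,198,190,182,262,330,237]),3))
print(np.round(world('side',d['d'],[184,230,208,254,235,265,205],[262,271,267,214,200,212,320]),3))
E
```

```text
[[ 0.592  0.067  0.216]
 [ 0.555  0.033  0.142]
 [ 0.629  0.036  0.142]
 [ 0.592  0.026  0.155]
 [ 0.605  0.292  0.017]
 [ 0.596 -0.096  0.061]
 [ 0.427 -0.313 -0.001]
 [ 0.714 -0.073  0.162]]
[[ 0.6    0.308  0.203]
 [ 0.498  0.288  0.201]
 [ 0.547  0.297  0.2  ]
 [ 0.553  0.045  0.145]
 [ 0.585  0.086  0.213]
 [ 0.571 -0.07   0.051]
 [ 0.561  0.313  0.021]]
```

View pics/c1.png

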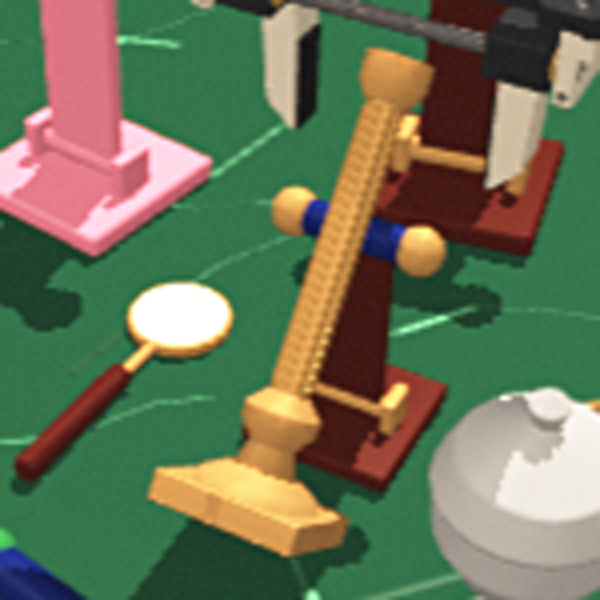

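View pics/c2.png

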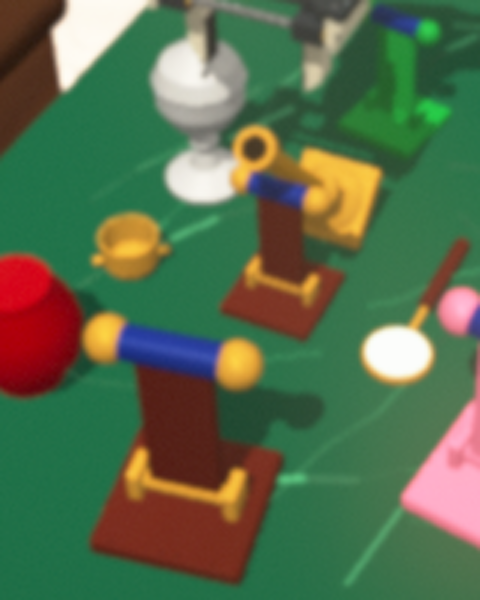

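The crops confirm it. The stem leans on the smaller rosewood prop, with its balls at scene (253,186) and (286,198). The other rosewood prop is taller, with its roller at z≈0.2. Next I'll fit the balls, the stem axis and the bystanders.

Run:
```python
from h import *
from scipy.optimize import least_squares
P=[];C=[];W=[]
for n,f in(('scene','s0'),('side','d0')):
    z=np.load(f'pics/{f}.npz'); v,u=np.nonzero(z['d']>0); P.append(world(n,z['d'],u,v)); C.append(cv2.cvtColor(z['im'],cv2.COLOR_RGB2HSV)[v,u]); W.append(np.full(len(u),n=='side'))
P=np.vstack(P);C=np.vstack(C);W=np.concatenate(W)
brass=(C[:,0]>10)&(C[:,0]<28)&(C[:,1]>110)&(C[:,2]>90)
blue=(C[:,0]>105)&(C[:,0]<130)&(C[:,1]>120)
def box(c,r): return np.all(abs(P-c)<r,axis=1)
for w in(0,1):
    m=W==w; print('cam',w)
    b=[]
    for c in((.555,.04,.135),(.63,.04,.135)):
        q=P[m&brass&box(np.array(c),[.017,.022,.02])]
        r=least_squares(lambda x:np.linalg.norm(q-x,axis=1)-.013,q.mean(0),loss='soft_l1',f_scale=.002)
        print('ball',len(q),np.round(r.x,4),np.abs(r.fun).mean().round(4)); b.append(r.x)
    d=b[1]-b[0]; print('spacing',np.linalg.norm(d).round(4),'hinge yaw',np.arctan2(d[1],d[0]).round(3))
    q=P[m&brass&box(np.array([.592,.07,.21]),[.03,.04,.03])&(P[:,2]>.185)]
    print('head',len(q),q.min(0).round(3),q.max(0).round(3),q.mean(0).round(3))
    q=P[m&brass&box(np.array([.592,-.07,.05]),[.07,.06,.05])&(P[:,2]>.003)]
    print('foot',len(q),q.min(0).round(3),q.max(0).round(3))
    q=P[m&blue&box(np.array([.592,.04,.135]),[.05,.03,.02])]; print('roller',len(q),q.mean(0).round(3))
for nm,k in(('globe',((C[:,0]<5)|(C[:,0]>174))&(C[:,1]>200)&(C[:,2]>90)&box(np.array([.75,.15,.06]),[.2,.15,.06])),
            ('cib',(C[:,1]<40)&(C[:,2]>100)&box(np.array([.72,-.08,.1]),[.07,.07,.095])),
            ('burner',brass&box(np.array([.72,.03,.025]),[.06,.06,.02]))):
    q=P[k]; print(nm,len(q),np.percentile(q,2,axis=0).round(3),np.percentile(q,98,axis=0).round(3))
```

```text
cam 0
ball 85 [0.5494 0.0444 0.1346] 0.0008
ball 111 [0.6214 0.0442 0.1349] 0.0008
spacing 0.0721 hinge yaw -0.002
head 318 [0.573 0.046 0.185] [0.604 0.089 0.229] [0.59  0.066 0.208]
foot 1119 [ 0.547 -0.106  0.003] [ 0.626 -0.01   0.1  ]
roller 107 [0.59  0.038 0.141]
cam 1
ball 71 [0.5508 0.0451 0.1342] 0.0014
ball 39 [0.6231 0.0459 0.134 ] 0.0013
spacing 0.0722 hinge yaw 0.011
head 152 [0.568 0.052 0.185] [0.604 0.103 0.227] [0.584 0.086 0.214]
foot 533 [ 0.544 -0.096  0.004] [ 0.625 -0.01   0.099]
roller 78 [0.586 0.051 0.141]
globe 3007 [0.707 0.166 0.019] [0.801 0.269 0.115]
cib 4503 [ 0.692 -0.123  0.007] [ 0.773 -0.036  0.172]
burner 514 [0.711 0.038 0.007] [0.766 0.09  0.043]
```

Request:
apply_moves(commands=[[0,0,0,0.8,0],[0,0,0,0.7,0],[0,-0.32,0.75,0,0],[0,-0.32,0.75,0,0],[0,0,0.75,0,0],[0,0,0,0,0],[0,0,0,0,0],[0,0,0,0,0]], newtons=10)

```text
clock: 1.1
position: [0.5869, 0.1334, 0.3166]
ee_rot: [2.224, 2.219, -0.001]
force: [0.3, -0.1, 0.3]
width: 0.183
gripper_force: 0.0
```

Run:
```python
from h import *
s=observe();print(s['clock'],s['position'],s['ee_rot'],s['width'],s['force'])
z=np.load('pics/d0.npz');v,u=np.nonzero(z['d']>0);P=world('side',z['d'],u,v);C=cv2.cvtColor(z['im'],cv2.COLOR_RGB2HSV)[v,u]
k=(C[:,0]>160)&(C[:,1]<160)&(C[:,1]>60)&(C[:,2]>120)&(P[:,2]>.0)&(P[:,2]<.3)&(P[:,0]>.2)&(P[:,0]<.6)&(P[:,1]>-.2)&(P[:,1]<.4)
q=P[k];print('pink',len(q),np.percentile(q,2,axis=0),np.percentile(q,98,axis=0))
```

```text
1.1 [0.58686367 0.13337107 0.31657537] [ 2.22365040e+00  2.21859773e+00 -9.95071184e-04] 0.1831414593138596 [ 0.29930614 -0.06279912  0.31678416]
pink 3006 [0.26610001 0.12325001 0.00944243] [0.38678282 0.23312051 0.20000589]
```

Request:
apply_moves(commands=[[0,0,0,-0.5,0],[0,0,0,-0.5,0],[0,0,0,-0.5,0],[0,0,0,-0.5,0],[0,0,0,0,0],[0,0,0,0,0],[0,0,0,0,0]])

```text
clock: 1.98
position: [0.5875, 0.135, 0.1983]
ee_rot: [2.221, 2.22, 0.003]
force: [0.1, 0.5, -0.5]
width: 0.006
gripper_force: 0.0
```

Run:
```python
from h import *
im,_=grab('scene','s1');cv2.imwrite('pics/c3.png',cv2.resize(im[80:280,170:370],(600,600))[:,:,::-1])
s=observe();print(s['clock'],s['position'],s['width'],s['force'])
```

```text
2.025 [0.58736008 0.13503426 0.19810945] 0.005117261706840617 [-0.36025205 -0.04255943 -0.55375909]
```

View pics/c3.png

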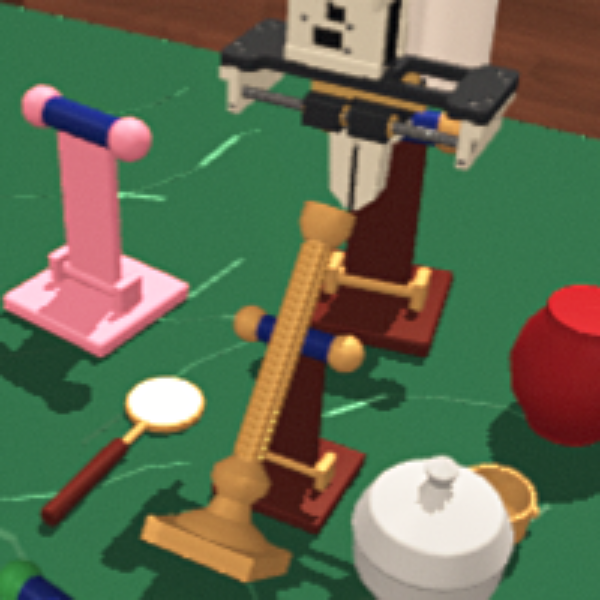

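Request:
apply_moves(commands=[[0,0,-0.1,0,0],[0,0,-0.1,0,0],[0,0,-0.08,0,0],[0,0,-0.06,0.02,0],[0,0,-0.06,0.02,0],[0,0,-0.06,0.03,0],[0,0,-0.06,0.03,0],[0,0,-0.06,0.03,0],[0,0,-0.06,0.03,0]])

```text
clock: 3.15
position: [0.5867, 0.0963, 0.2065]
ee_rot: [2.221, 2.221, 0.0]
force: [-0.7, 0.8, -0.7]
width: 0.009
gripper_force: 0.4
```

Request:
apply_moves(commands=[[0,0,-0.06,0.03,0],[0,0,-0.06,0.03,0],[0,0,-0.06,0.03,0],[0,0,-0.06,0.03,0],[0,0,-0.06,0.03,0]])

```text
clock: 3.78
position: [0.5866, 0.0783, 0.2154]
ee_rot: [-2.222, -2.221, 0.0]
force: [-0.0, 0.3, 0.4]
width: 0.008
gripper_force: 0.2
```

Run:
```python
from h import *
im,d=grab('scene','s2');cv2.imwrite('pics/c4.png',cv2.resize(im[80:280,170:370],(600,600))[:,:,::-1])
s=observe();print(s['clock'],s['position'],s['force'])
```

```text
3.825 [0.5867334  0.07761075 0.21566454] [-0.06669809 -0.79437868 -0.42950153]
```

View pics/c4.png

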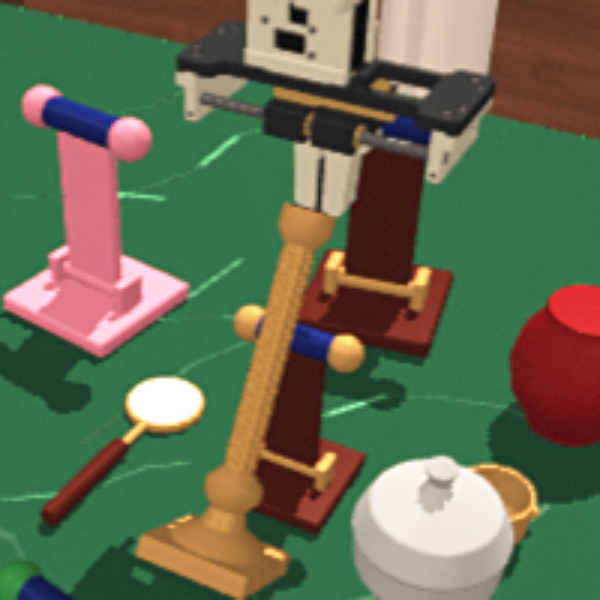

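The stem is off the roller and rising, so I'll keep pushing slowly past the balance point.

Request:
apply_moves(commands=[[0,0,-0.06,0.03,0],[0,0,-0.06,0.03,0],[0,0,-0.06,0.03,0],[0,0,-0.06,0.03,0],[0,0,-0.06,0.02,0],[0,0,-0.05,0.02,0],[0,0,-0.05,0.01,0],[0,0,-0.05,0.01,0]])

```text
clock: 4.82
position: [0.5866, 0.0514, 0.2262]
ee_rot: [-2.222, -2.221, -0.0]
force: [-0.0, -0.7, 0.5]
width: 0.008
gripper_force: 0.0
```

```bash
cat > head.py <<'E'
from h import *
import sys
im,d=grab('scene',sys.argv[1]); v,u=np.nonzero(d>0);P=world('scene',d,u,v);C=cv2.cvtColor(im,cv2.COLOR_RGB2HSV)[v,u]
k=(C[:,0]>10)&(C[:,0]<28)&(C[:,1]>110)&(C[:,2]>90)&(abs(P[:,0]-.587)<.06)&(P[:,1]>-.2)&(P[:,1]<.12)
for a,b in((.0,.018),(.03,.06),(.16,.19),(.19,.22),(.22,.3)):
    q=P[k&(P[:,2]>a)&(P[:,2]<=b)]
    if len(q):print(a,len(q),q.min(0).round(3),q.max(0).round(3),q.mean(0).round(3))
s=observe();print(s['clock'],s['position'],s['force'])
E
python3 head.py s3
```

```text
0.0 148 [ 0.529 -0.103  0.   ] [0.626 0.09  0.018] [ 0.598 -0.022  0.013]
0.03 783 [ 0.547 -0.118  0.03 ] [0.626 0.054 0.06 ] [ 0.59  -0.089  0.037]
0.16 167 [ 0.577 -0.052  0.16 ] [ 0.596 -0.029  0.19 ] [ 0.589 -0.043  0.175]
0.19 178 [ 0.577 -0.045  0.19 ] [ 0.596 -0.021  0.22 ] [ 0.589 -0.035  0.205]
0.22 298 [ 0.569 -0.036  0.22 ] [0.615 0.031 0.299] [ 0.591 -0.028  0.243]
4.875 [0.58666228 0.05086574 0.22625224] [-0.11505497 -0.27175485  1.53509914]
```

Request:
apply_moves(commands=[[0,0,0,0,0],[0,0,0,0,0],[0,0,0,0,0],[0,0,0,0,0],[0,0,0,0,0],[0,0,0,0,0],[0,0,0,0,0],[0,0,0,0,0]])

```text
clock: 5.88
position: [0.5866, 0.0516, 0.2262]
ee_rot: [2.222, 2.221, 0.0]
force: [-0.7, -0.7, 0.0]
width: 0.008
gripper_force: 0.0
```

```bash
python3 head.py s4; python3 -c "
from h import *
im=np.load('pics/s4.npz')['im'];cv2.imwrite('pics/c5.png',cv2.resize(im[80:280,170:370],(600,600))[:,:,::-1])"
```

```text
0.0 668 [ 0.528 -0.125  0.   ] [0.626 0.076 0.018] [ 0.594 -0.095  0.013]
0.03 208 [ 0.554 -0.106  0.03 ] [0.618 0.054 0.06 ] [ 0.591 -0.065  0.04 ]
0.16 127 [ 0.58  -0.101  0.16 ] [ 0.596 -0.086  0.19 ] [ 0.591 -0.096  0.175]
0.19 155 [ 0.579 -0.103  0.19 ] [ 0.596 -0.086  0.22 ] [ 0.59  -0.097  0.205]
0.22 306 [ 0.57  -0.111  0.22 ] [0.616 0.029 0.297] [ 0.591 -0.099  0.244]
5.925 [0.58661124 0.05158204 0.22613875] [-0.35750183 -0.5210697   0.44739645]
```

View pics/c5.png

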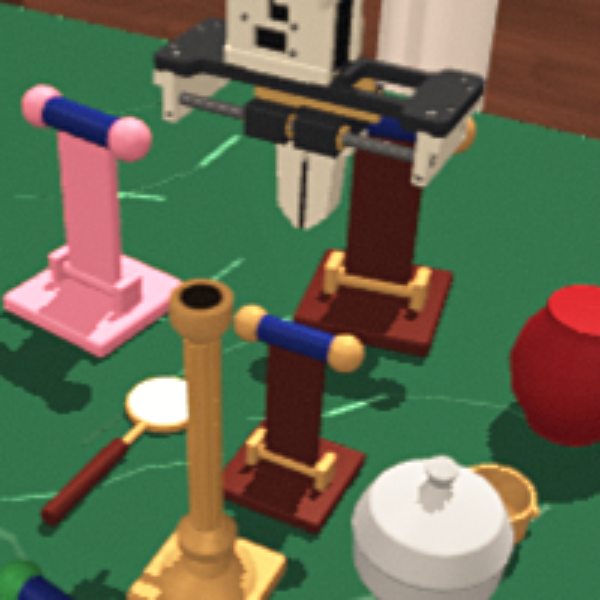

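The stem stands upright with its axis at about (0.587, -0.084), matching the expected 127 mm from the hinge. Now I'll go between the stem and the roller.

Request:
apply_moves(commands=[[0,0,-0.2,0.1,0],[0,0,-0.2,0.1,0],[0,0,-0.2,0,0],[0,0,0,-0.4,0],[0,0,0,-0.4,0],[0,0,0,-0.4,0],[0,0,0,-0.4,0],[0,0,0,-0.33,0],[0,0,0,0,0],[0,0,0,0,0]])

```text
clock: 7.18
position: [0.5871, 0.0151, 0.1231]
ee_rot: [2.222, 2.22, 0.001]
force: [0.5, 0.4, 0.7]
width: 0.005
gripper_force: 0.0
```

```bash
python3 head.py s5
```

```text
0.0 764 [ 0.538 -0.125  0.   ] [0.626 0.077 0.018] [ 0.595 -0.092  0.013]
0.03 199 [ 0.553 -0.104  0.03 ] [0.619 0.054 0.06 ] [ 0.59  -0.064  0.041]
0.16 149 [ 0.567 -0.095  0.16 ] [0.596 0.006 0.19 ] [ 0.59  -0.088  0.175]
0.19 324 [ 0.541 -0.095  0.19 ] [0.635 0.05  0.22 ] [ 0.593 -0.045  0.209]
0.22 321 [ 0.563 -0.102  0.22 ] [0.632 0.034 0.252] [ 0.591 -0.085  0.241]
7.225 [0.58729883 0.01528243 0.12337238] [ 0.93482747 -0.07687041  0.70910607]
```

Request:
apply_moves(commands=[[0,0,0.1,0,0],[0,0,0.15,0,0],[0,0,0.15,0,0],[0,0,0.15,0,0],[0,0,0.15,0,0],[0,0,0.15,-0.01,0],[0,0,0.15,-0.02,0],[0,0,0.15,-0.02,0],[0,0,0.15,-0.03,0],[0,0,0.15,-0.07,0],[0,0,0.13,-0.1,0]])

```text
clock: 8.6
position: [0.5869, 0.1114, 0.1073]
ee_rot: [2.221, 2.222, 0.002]
force: [0.4, -1.9, 0.0]
width: 0.004
gripper_force: 0.8
```

Request:
apply_moves(commands=[[0,0,0.12,-0.12,0],[0,0,0.12,-0.13,0],[0,0,0.1,-0.15,0],[0,0,0.08,-0.15,0],[0,0,0.08,-0.15,0],[0,0,0.08,-0.15,0],[0,0,0.06,-0.15,0],[0,0,0.06,-0.12,0],[0,0,0.04,-0.1,0],[0,0,0,0,0]])

```text
clock: 9.85
position: [0.5862, 0.1551, 0.0336]
ee_rot: [-2.221, -2.221, 0.001]
force: [0.4, 0.3, 0.9]
width: 0.007
gripper_force: 0.0
```

Run:
```python
from h import *
im,d=grab('side','d5');cv2.imwrite('pics/c6.png',cv2.resize(im[130:330,130:330],(600,600))[:,:,::-1])
s=observe();print(s['clock'],s['position'],s['force'])
```

```text
9.9 [0.58638792 0.15500253 0.0339157 ] [ 0.47997144 -0.27964447 -0.00158206]
```

View pics/c6.png

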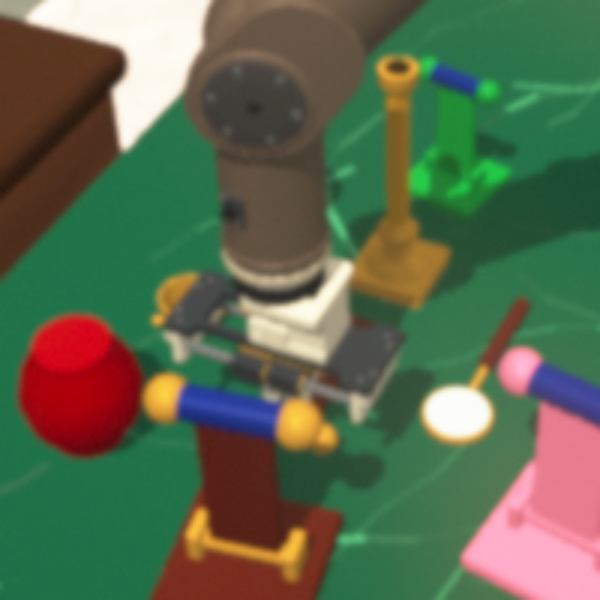

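The arm is nearly down and everything is clear. I'll press gently to reach the stop.

Request:
apply_moves(commands=[[0,0,0,-0.03,0],[0,0,0,-0.03,0],[0,0,0,0,0]])

```text
clock: 10.28
position: [0.587, 0.155, 0.0321]
ee_rot: [2.221, 2.221, 0.002]
force: [-5.1, -1.3, 14.5]
width: 0.006
gripper_force: 7.2
```

Request:
apply_moves(commands=[[0,0,0,0.3,0],[0,0,0,0.6,0],[0,0,0,0.8,0],[0,0,0,0.8,0],[0,0,0,0.8,0],[0,0,0,0.8,0],[0,0,0,0,0],[0,0,0,0,0],[0,0,0,0,0]])

```text
clock: 11.4
position: [0.5858, 0.1545, 0.2753]
ee_rot: [-2.221, -2.221, 0.003]
force: [0.1, -0.6, 0.3]
width: 0.0
gripper_force: 0.0
```

```bash
python3 head.py s6; python3 -c "
from h import *
z=np.load('pics/s6.npz');im=z['im'];cv2.imwrite('pics/c7.png',cv2.resize(im[80:330,150:400],(600,600))[:,:,::-1])
d=z['d'];v,u=np.nonzero(d>0);P=world('scene',d,u,v);C=cv2.cvtColor(im,cv2.COLOR_RGB2HSV)[v,u]
k=(C[:,0]>105)&(C[:,0]<130)&(C[:,1]>120)&(abs(P[:,0]-.587)<.05)&(P[:,1]>.03)&(P[:,1]<.2)&(P[:,2]<.15)
q=P[k];print('roller',len(q),q.mean(0),q.max(0))"
```

```text
0.0 765 [ 0.538 -0.125  0.   ] [0.626 0.084 0.018] [ 0.594 -0.091  0.013]
0.03 194 [ 0.553 -0.103  0.03 ] [0.619 0.055 0.06 ] [ 0.592 -0.064  0.041]
0.16 145 [ 0.579 -0.094  0.16 ] [ 0.596 -0.08   0.19 ] [ 0.59  -0.09   0.175]
0.19 163 [ 0.579 -0.095  0.19 ] [ 0.597 -0.08   0.22 ] [ 0.589 -0.09   0.205]
0.22 299 [ 0.569 -0.102  0.22 ] [ 0.604 -0.066  0.252] [ 0.59  -0.091  0.242]
11.45 [0.58591419 0.15450667 0.27524301] [ 0.94955535 -0.02247274 -0.44978026]
roller 102 [0.58651809 0.15496893 0.03002876] [0.61171275 0.1643709  0.03428119]
```

View pics/c7.png

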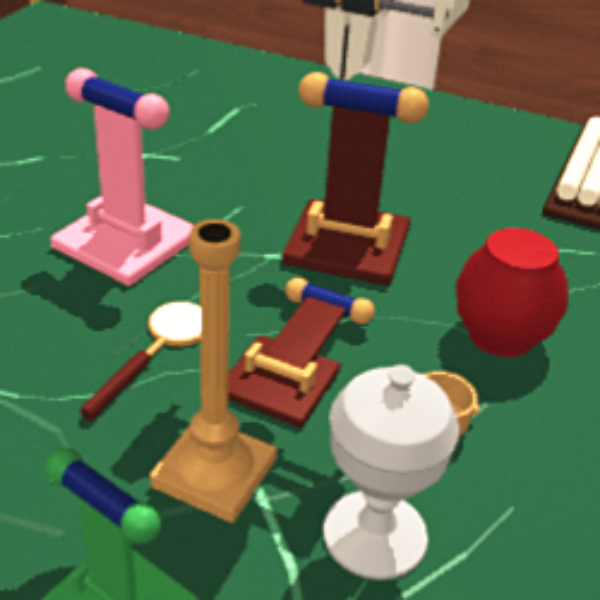

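The stem is upright and the prop's arm is flat, with the roller top at about 32 mm. The bystanders haven't been touched.

```bash
python3 -c "
from cell import arm; print(arm.sign_off())"
```

```text
the job is handed in; nothing more can be done
None
```

The stem stands by itself flat on its foot, the small rosewood prop's arm lies fully down, the bystanders were left alone, and the job was handed in at about 11.5 s.

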